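# Lay out cleaned injector parts in their nests

### The arm

A 6-joint arm with a two-finger parallel gripper is mounted at the origin on the work surface. World frame = base frame: x ahead of the robot, y to its left, z up, the work surface at z = 0. Lengths are in m, angles in rad, forces in N, time in s.
With the tool pointing down it reaches from about 0.425 to 0.95 m from the base axis. Payload 3.5 kg.
Tool frame: the origin (TCP) lies on the centre line of the jaws, within the pads' length; the fingertips stand 8 mm ahead of it and the grasp point (between the pads) lies 11 mm behind it; z points along the fingers, y is the line along which they close (so a half turn about z gives the same grasp; the last joint's range is limited). The gripper opens to 85 mm and grips with 20 to 120 N. Pads are 22 mm wide; open, the fingers measure 114 mm over their backs; the gripper's body (76 mm by 85 mm) begins 54 mm behind the grasp point. The pads swing forward as they close: fully open they stand 13 mm farther back than shut.
Start: joints at [1.039, 0.286, 1.577, -0, 1.279, -0.15], TCP at [0.251, 0.626, 0.239] pointing down, gripper open.
Joint ranges: [-2.77, 2.77], [-0.9, 2.22], [0.21, 2.48], [-1.53, 4.67], [0.24, 2.81], [-2.84, 2.84]. Speed limits (rad/s): [2.79, 2.79, 3.14, 3.14, 3.14, 3.14].

### API

Orientations are given as a unit quaternion [x, y, z, w].
In Python, from plant import ctrl gives the robot as it stands. The module is installed in compiled form; this text tells all that it offers.
- The arm moves only by the tool send_rows, never from a script. Its argument "steps" is a list of rows, each a list of 5 numbers: the shift along the tool's x, y, z in m, then the turn about the tool's z in degrees, then the opening, from -1 (shut) to 1 (fully open). A call has 1 to 12 rows; each row is the pose to reach, as a shift and turn from the pose commanded when the call began, along the tool's axes at that moment; what a row does not reach only later rows make up. A row lasts 1/10 s, in which the tool goes at most 50 mm and 8.59 degrees, less where a joint would pass 70% of its speed; a pose out of reach is approached as far as the arm can. A call with a gripper value outside its range is refused whole. The fingers move at their own pace and stop on an object; "squeeze" is the grip in N (left out, the last holds). Time passes only in rows, so rows that repeat a pose let the fingers close. It gives the time, the measured TCP pose, the force, the opening and the grip force at its end, in the units of the state.
- ctrl.get_state(): the state, without advancing time (a new reading comes with each control period).
- ctrl.read_camera(name): name is "scene" or "side" or "wrist"; returns the picture (420x560x3 uint8, red, green, blue); there is no depth.
- ctrl.calibration(name): a dict with "intrinsics" (3x3 intrinsics, pixels), "extrinsics" (4x4, takes a point from world to camera coordinates); the wrist camera has in their place "tool_from_camera" (4x4, takes a point from camera to tool coordinates, whose origin is the TCP and whose axes are the flange's). Camera axes: x right, y up, looking along -z (the intrinsics and any distortion apply to the point x, -y, -z); pixel columns grow to the right and rows downward; lengths in m; the calibration is good to about 2 mm. A picture is of the moment at which its call begins: read the wrist's pose just before it. calibration takes no time and is no camera call.
- ctrl.sign_off(): hands the job in; it is judged then, once.
The state is a dict: "time": time; "qpos": joint angles; "dq": joint speeds; "joint_efforts": joint torques, N m; "eef_pos": TCP position; "tcp_rot": TCP orientation; "contact_force": force on the tool from outside, world axes, zero at the start; "wrist_torque": the same for the moment, N m; "opening": opening from 0.0 (shut) to 1.0 (fully open); "finger_force": force on a finger pad.
Only numpy, scipy, OpenCV 4.12 (cv2) and the standard library are available. Lean on these libraries where they do the work, as an engineer would, in place of code of your own. Each camera call takes 0.05 s, during which the arm holds its last target. There are 200 camera calls.

### The job

The four injector parts have come out of the ultrasonic bath. Set each one, the same way up as it stands now, into the nest plate whose pocket matches its shape and size, lying flat on the pocket floor: the wide retaining nut in the large round pocket, the slender nozzle in the small round one, the solenoid head in the square one and the injector body lengthwise in the long one. Do not knock over the oil bottle.

Things in the scene. Friction and masses are not known exactly. Their poses are not given: they have to be found in the camera images.
- retaining_nut: Steel nozzle retaining nut: an open round sleeve standing upright, 54 mm high; its lower 20 mm is a collar 48 mm in diameter, above 23 mm it is 40 mm in diameter, with a through bore 26 to 34 mm wide. The widest round part. About 0.2 kg. Origin: centre of its underside; z up along its axis.
- nozzle: Steel injector nozzle standing upright on its wide end, 56 mm high: the lower 24 mm is 26 mm in diameter, then from 27 to 50 mm height a round stem 16 mm in diameter with a blunt tip on top. The slender round part. About 0.1 kg. Origin: centre of its underside; z up along its axis.
- solenoid: Solenoid head standing upright: a square steel flange 44 x 44 mm, 12 mm thick, carrying a round black coil housing 30 mm in diameter up to 46 mm height, with a steel disc on top. About 0.16 kg. Origin: centre of the flange's underside; x and y along the flange's edges, z up.
- injector_body: Steel injector body lying on its side, 130 mm long (its x axis), 26 mm wide (y) and 26 mm high, with a square inlet block standing up from its middle: 30 mm long (x), 22 mm wide (y), from 26 to 54 mm height, the place to hold it. About 0.3 kg, balanced close to the block. Origin: centre of its underside, below the block; x points to the round nozzle end, z up. Either end may point either way in its nest.
- nest_large_round: Fixed aluminium plate lying on the bench, 84 x 84 mm, 9 mm thick, with one round 64 mm wide pocket in its middle, 6 mm deep and lined with black rubber (pocket floor 3 mm above the bench). Origin: centre of its underside, on the bench and under the pocket's centre; z up. For the retaining nut.
- nest_small_round: Fixed aluminium plate lying on the bench, 84 x 84 mm, 9 mm thick, with one round 42 mm wide pocket in its middle, 6 mm deep and lined with black rubber (pocket floor 3 mm above the bench). Origin: centre of its underside, on the bench and under the pocket's centre; z up. For the nozzle.
- nest_square: Fixed aluminium plate lying on the bench, 84 x 84 mm, 9 mm thick, with one square 60 x 60 mm pocket in its middle, 6 mm deep and lined with black rubber (pocket floor 3 mm above the bench). Origin: centre of its underside, on the bench and under the pocket's centre; z up. Its x and y axes run along the pocket's edges. For the solenoid head.
- nest_long: Fixed aluminium plate lying on the bench, 164 x 64 mm, 9 mm thick, with one oblong 146 x 46 mm pocket in its middle, 6 mm deep and lined with black rubber (pocket floor 3 mm above the bench). Origin: centre of its underside, on the bench and under the pocket's centre; z up. Its x axis runs along the pocket's length. For the injector body.
- oil_bottle: Grey oil bottle with a black cap, 40 mm in diameter and 110 mm high, standing loose beyond the nests. Not to be knocked over. Origin: centre of its underside; z up.
Not all that is in view belongs to the job. What is shaped like the nest_square but red is not meant.

How it is judged:
At the end, for the whole second after the job is handed in: Each part rests upright (0.12 rad) on its own pocket's floor (underside under 6 mm above the bench), within 11 mm (nut, nozzle), 14 mm (solenoid head) or 15 mm (body) of the pocket's centre, the body within 0.22 rad of its pocket's length; all at rest, the bottle upright (0.3 rad) (horizontal distance between retaining_nut and nest_large_round below 0.011 m and z of retaining_nut in the frame of nest_large_round below 0.006 m and angle between each of retaining_nut, nozzle, solenoid, injector_body's own z axis and vertical below 0.12 rad and linear speed of each of retaining_nut, nozzle, solenoid, injector_body below 0.02 m/s and angular speed of each of retaining_nut, nozzle, solenoid, injector_body below 0.3 rad/s and horizontal distance between nozzle and nest_small_round below 0.011 m and z of nozzle in the frame of nest_small_round below 0.006 m and horizontal distance between solenoid and nest_square below 0.014 m and z of solenoid in the frame of nest_square below 0.006 m and horizontal distance between injector_body and nest_long below 0.015 m and z of injector_body in the frame of nest_long below 0.006 m and angle between the x axis of injector_body and the x axis of nest_long, either way round below 0.22 rad and angle between oil_bottle's own z axis and vertical below 0.3 rad); the robot touches nothing.
It fails at once if the oil bottle is knocked over (angle between oil_bottle's own z axis and vertical above 0.5 rad).
It also fails if it takes over 88 s, if anything falls off the work surface, if the arm or the gripper's body presses on something with over 40 N, if the wrist force passes 120 N, or if a joint passes its speed limit or range.

## Working session

There is one attempt and no reset: what is moved stays moved. The work goes in short steps, Python scripts to look and compute and a tool call to move; the robot and the scene stay as the last step left them, time stands still between calls to the robot, and variables do not carry over. Pictures are saved under pics/ and viewed, at most 14 in all, crops included, and the job is handed in when it is done.

Besides the shell and the picture viewer there is one more tool, called after ">>>" as name([rows], argument=value, ...), one row to a line, values as JSON. send_rows: Moves the arm, as the interface text tells. Its arguments: {"type":"object","properties":{"steps":{"type":"array","items":{"type":"array","items":{"type":"number"}}},"squeeze":{"type":"number"}},"required":["steps"]}

```bash
mkdir -p pics; cat > h.py <<'E'
import numpy as np, cv2
from plant import ctrl
from scipy.spatial.transform import Rotation as R
def snap(n,f):
    s=ctrl.get_state(); im=ctrl.read_camera(n); cv2.imwrite('pics/'+f,im[:,:,::-1]); return s,im
def cam(n,s=None):
    c=ctrl.calibration(n); K=np.array(c['intrinsics'])
    if n=='wrist':
        T=np.eye(4);T[:3,:3]=R.from_quat(s['tcp_rot']).as_matrix();T[:3,3]=s['eef_pos']
        T=T@np.array(c['tool_from_camera'])
    else: T=np.linalg.inv(np.array(c['extrinsics']))
    return K,T,c
def ray(n,px,z,s=None):
    K,T,c=cam(n,s); d=np.linalg.inv(K)@[px[0],px[1],1]; d=T[:3,:3]@[d[0],-d[1],-d[2]]
    o=T[:3,3]; return o+d*(z-o[2])/d[2]
E
python3 - <<'E'
from h import *
for n in ['scene','side','wrist']:
    s,im=snap(n,n+'0.png'); print(n,ctrl.calibration(n))
print(s)
a=[cv2.imread(f'pics/{n}0.png') for n in ['scene','side']]
E
```

```text
scene {'intrinsics': array([[468.57547518,   0.        , 277.25432612],
       [  0.        , 468.57547518, 217.91094374],
       [  0.        ,   0.        ,   1.        ]]), 'extrinsics': array([[-0.64536434,  0.76385919, -0.00489942,  0.4237248 ],
       [-0.56560227, -0.47353174,  0.67517536,  0.21202466],
       [ 0.51341887,  0.43850523,  0.73764099, -1.52785349],
       [ 0.        ,  0.        ,  0.        ,  1.        ]])}
side {'intrinsics': array([[433.80835683,   0.        , 277.76909185],
       [  0.        , 433.80835683, 214.02212719],
       [  0.        ,   0.        ,   1.        ]]), 'extrinsics': array([[ 0.90408014, -0.42731695, -0.00627034, -0.52071953],
       [ 0.33158342,  0.69212808,  0.64110152, -0.14012193],
       [-0.26961367, -0.58168629,  0.76743047, -1.08405502],
       [ 0.        ,  0.        ,  0.        ,  1.        ]])}
wrist {'intrinsics': array([[333.1655597 ,   0.        , 281.89564255],
       [  0.        , 333.1655597 , 207.98733052],
       [  0.        ,   0.        ,   1.        ]]), 'tool_from_camera': array([[-8.14365380e-04,  9.47620
[... 332 characters left out ...]
rray([ 1.03899419e+00,  2.87143932e-01,  1.57803344e+00, -2.90596410e-05,
        1.27859871e+00, -1.50014606e-01]), 'dq': array([ 5.27921013e-05, -1.42591767e-03, -2.78187194e-03, -2.47399291e-03,
        1.53398516e-03,  5.46284868e-04]), 'joint_efforts': array([ 5.51605626e-04, -4.07291722e+01, -2.93701154e+01, -1.58221560e-04,
        3.39914419e-03,  7.49739204e-07]), 'eef_pos': array([0.25118282, 0.62590077, 0.23803936]), 'tcp_rot': array([ 1.89732263e-01,  9.81835259e-01, -1.03353465e-03, -3.51897254e-04]), 'contact_force': array([-0.24800474, -0.27935378,  0.52697662]), 'wrist_torque': array([-0.03817918, -0.02776967,  0.01370954]), 'finger_force': 0.0, 'opening': 0.9987070491754042}
```

View pics/scene0.png

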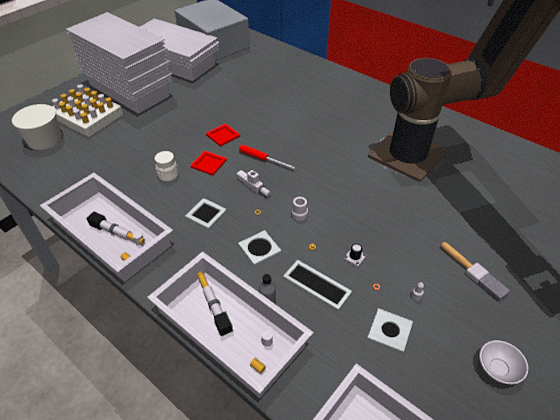

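View pics/side0.png

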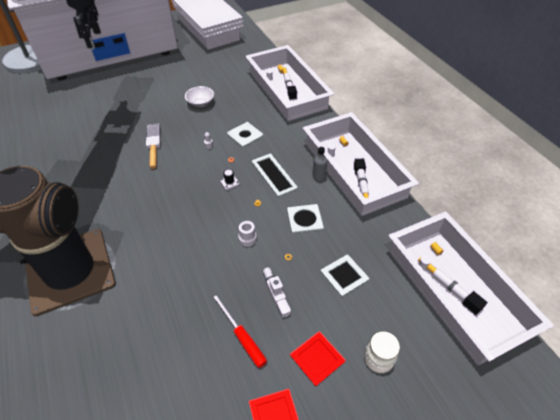

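View pics/wrist0.png

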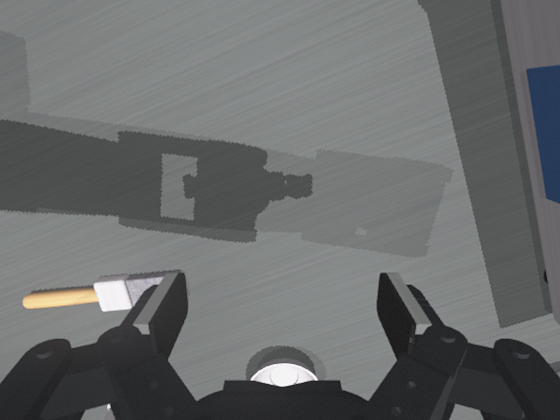

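The three views show everything. Scene pixels:
- **Parts:** body (253,183), nut (300,208), solenoid (356,253), nozzle (418,291).
- **Nests:** square (206,213), large round (260,247), long (317,284), small round (390,329).
- **Bottle:** (267,285).

The side view shows the same objects. The wrist view shows only the bench, with a brush and a bowl.

```bash
cat > loc.py <<'E'
from h import *
P={'scene':dict(square=(206,213),large=(260,247),long=(317,284),small=(390,329)),
   'side':dict(square=(345,275),large=(305,217),long=(274,174),small=(245,133))}
for n in P:
    im=cv2.imread(f'pics/{n}0.png'); g=cv2.cvtColor(im,cv2.COLOR_BGR2GRAY)
    for k,(u,v) in P[n].items():
        m=(g<70).astype(np.uint8)
        # component of dark at seed
        _,lab,st,ce=cv2.connectedComponentsWithStats(m,connectivity=4)
        c=max(cv2.findContours((lab==lab[v,u]).astype(np.uint8),cv2.RETR_EXTERNAL,cv2.CHAIN_APPROX_NONE)[0],key=cv2.contourArea)[:,0]
        W=np.array([ray(n,p,.009)[:2] for p in c],np.float32)
        (cx,cy),(w,h),a=cv2.minAreaRect(W); print(n,k,st[lab[v,u]],round(cx,4),round(cy,4),round(w,4),round(h,4),round(a,1))
# parts tops triangulated, bottle
Q=dict(nut=((300,201),(246,228)),nozzle=((419,285),(207,134)),sol=((356,247),(228,173)),body=((252,174),(277,282)),bottle=((266,278),(320,152)))
for k,(a,b) in Q.items():
    A=[];B=[]
    for n,p in (('scene',a),('side',b)):
        o=cam(n)[1][:3,3]; d=ray(n,p,0)-o; d/=np.linalg.norm(d); M=np.eye(3)-np.outer(d,d); A.append(M);B.append(M@o)
    print(k,np.round(np.linalg.lstsq(np.vstack(A),np.hstack(B),rcond=None)[0],4))
for n,pts in (('scene',[(241,177),(267,192)]),('side',[(267,271),(287,312)])):
    print('body',[np.round(ray(n,p,.015),3) for p in pts])
s=[cv2.resize(cv2.imread('pics/scene0.png')[160:340,180:440],None,fx=2.3,fy=2.3,interpolation=cv2.INTER_CUBIC)]
cv2.imwrite('pics/crop.png',s[0])
E
python3 loc.py
```

```text
scene square [193 203  26  20 275] 0.6131 -0.3053 0.0543 0.0541 7.8
scene large [248 239  23  17 305] 0.6095 -0.1038 0.0549 0.0592 40.0
scene long [289 265  57  39 790] 0.6045 0.0852 0.0417 0.1418 3.7
scene small [382 322  17  15 196] 0.597 0.2919 0.0366 0.0367 30.3
side square [330 262  30  26 404] 0.6097 -0.3105 0.0527 0.0531 7.6
side large [295 211  21  15 250] 0.6052 -0.111 0.0491 0.0545 64.4
side long [259 159  32  32 409] 0.6001 0.0792 0.0374 0.1344 3.9
side small [240 131  10   6  43] 0.5925 0.2865 0.0265 0.0263 9.8
nut [ 0.4369 -0.1033  0.0492]
nozzle [0.4719 0.2903 0.0472]
sol [0.4693 0.1074 0.0431]
body [ 0.4405 -0.2812  0.0501]
bottle [0.7179 0.0198 0.0965]
body [array([ 0.444, -0.325,  0.015]), array([ 0.442, -0.221,  0.015])]
body [array([ 0.441, -0.224,  0.015]), array([ 0.437, -0.344,  0.015])]
```

View pics/crop.png

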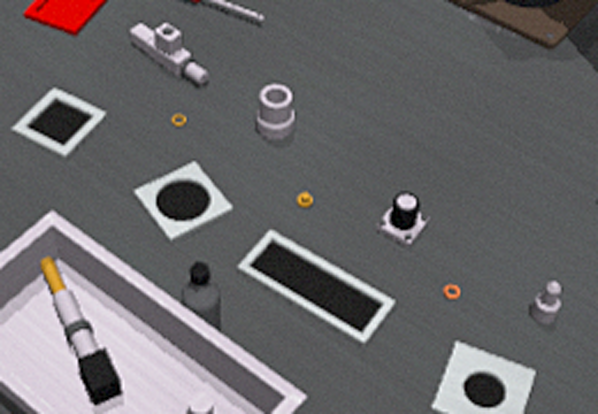

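The crop matches what I expected. The nozzle's tip points up, and the body's round end points towards +y. Next I move to a view above the near group with the tool x axis along world +y.

>>> send_rows([
  [-0.455,-0.384,-0.062,68,1],
  [-0.455,-0.384,-0.062,68,1],
  [-0.455,-0.384,-0.062,68,1],
  [-0.455,-0.384,-0.062,68,1],
  [-0.455,-0.384,-0.062,68,1],
  [-0.455,-0.384,-0.062,68,1],
  [-0.455,-0.384,-0.062,68,1],
  [-0.455,-0.384,-0.062,68,1],
  [-0.455,-0.384,-0.062,68,1],
  [-0.455,-0.384,-0.062,68,1],
  [-0.455,-0.384,-0.062,68,1],
  [-0.455,-0.384,-0.062,68,1],
])

```text
time: 1.35
eef_pos: [0.5311, 0.0985, 0.3014]
tcp_rot: [0.706, 0.708, 0.0, -0.0]
contact_force: [1.0, 0.3, -0.1]
opening: 1.001
finger_force: 0.0
```

>>> send_rows([
  [0,0,0,0,1],
  [0,0,0,0,1],
  [0,0,0,0,1],
])

```text
time: 1.65
eef_pos: [0.53, 0.1013, 0.3008]
tcp_rot: [0.706, 0.708, -0.0, -0.001]
contact_force: [-0.4, 0.2, 0.2]
opening: 1.0
finger_force: 0.0
```

```bash
cat >> h.py <<'E'
def yaw(s): return np.degrees(np.arctan2(*R.from_quat(s['tcp_rot']).as_matrix()[1::-1,0]))
def go(p,y,s=None):
    s=s or ctrl.get_state(); M=R.from_quat(s['tcp_rot']).as_matrix()
    return np.round(M.T@(np.array(p)-s['eef_pos']),4), round((yaw(s)-y+180)%360-180,1)
def proj(p,s):
    K,T,_=cam('wrist',s); q=np.linalg.inv(T)@[*p,1]; u=K@[q[0],-q[1],-q[2]]; return np.round(u[:2]/u[2])
E
python3 - <<'E'
from h import *
s,im=snap('wrist','w1.png'); print(s['time'],s['eef_pos'],yaw(s),s['tcp_rot'])
for k,p in dict(nut=(.437,-.103,.05),noz=(.472,.29,.05),sol=(.469,.107,.045),lg=(.607,-.107,.009),ln=(.602,.082,.009),sm=(.595,.289,.009)).items(): print(k,proj(p,s))
E
```

```text
1.65 [0.52999226 0.10130635 0.30078027] 90.16788977245825 [ 7.06069796e-01  7.08141966e-01 -2.62267885e-04 -5.74624814e-04]
nut [214. 317.]
noz [225. -17.]
sol [231. 165.]
lg [334. 302.]
ln [337. 178.]
sm [341.  -4.]
```

View pics/w1.png

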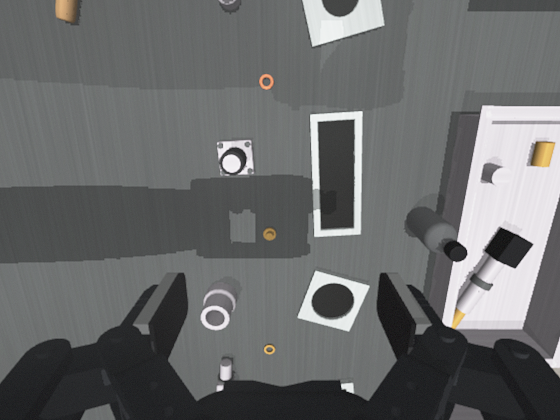

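This view shows the solenoid flange at (235,158), the long pocket at (336,174), the large pocket at (333,300) and the nut top at (214,317). All are close to where I predicted. I'll measure these, then shift back along +y to see the nozzle and the small nest.

```bash
cat >> h.py <<'E'
def comp(n,mask,seed,z,s):
    _,lab=cv2.connectedComponents(mask.astype(np.uint8),connectivity=4); u,v=seed
    c=max(cv2.findContours((lab==lab[v,u]).astype(np.uint8),cv2.RETR_EXTERNAL,cv2.CHAIN_APPROX_NONE)[0],key=cv2.contourArea)[:,0]
    W=np.array([ray(n,p,z,s)[:2] for p in c],np.float32); (cx,cy),(w,h),a=cv2.minAreaRect(W)
    e=cv2.fitEllipse(W) if len(W)>5 else None
    return np.round([cx,cy,w,h,a],4), np.round([*e[0],*e[1]],4)
E
python3 - <<'E'
from h import *
im=cv2.imread('pics/w1.png'); g=cv2.cvtColor(im,cv2.COLOR_BGR2GRAY)
s=ctrl.get_state(); s['eef_pos']=np.array([0.52999226,0.10130635,0.30078027])
print('long',comp('wrist',g<62,(336,160),.009,s)); print('large',comp('wrist',g<62,(333,300),.009,s))
for z,sd in ((.012,(224,146)),): 
    for t in (130,150,170): print('sol',t,comp('wrist',g>t,sd,z,s))
print(g[146,205:265]); print(g[140:180,224])
print('nut top ray',ray('wrist',(214.5,317),.054,s))
E
```

```text
long (array([0.6006, 0.0842, 0.0438, 0.1415, 3.7665]), array([0.6006, 0.0846, 0.0465, 0.1858]))
large (array([ 0.6047, -0.1038,  0.0598,  0.0554,  0.2117]), array([ 0.6049, -0.104 ,  0.0558,  0.0589]))
sol 130 (array([0.4698, 0.1093, 0.0444, 0.0441, 2.9893]), array([0.471 , 0.1104, 0.0445, 0.0486]))
sol 150 (array([0.4697, 0.1091, 0.0438, 0.044 , 3.6987]), array([0.47  , 0.111 , 0.0446, 0.0464]))
sol 170 (array([0.4695, 0.1091, 0.043 , 0.0437, 3.4931]), array([0.4696, 0.1095, 0.0428, 0.0467]))
[114 113 116 118 118 118 115 117 116 118 116 103 137 141 126 128 126 109
 227 244 239 236 237 239 236 234 218 200 206 208 190 196 219 227 226 223
 220 219 221 216 172 122 106 117 190 225 163  97 105 110 118 120 119 117
 114 114 117 117 117 115]
[ 99 174 236 245 244 244 244 244 242 243 246 238 166  77  62  66  81 180
 234 242 242 240 239 240 240 242 245 242 199 100  58  66  91 117 145 133
 106  99  80  82]
nut top ray [ 0.43870207 -0.10036419  0.054     ]
```

>>> send_rows([
  [0.05,0,0,0,1],
  [0.1,0,0,0,1],
  [0.15,0,0,0,1],
  [0.18,-0.02,0,0,1],
  [0.18,-0.02,0,0,1],
  [0.18,-0.02,0,0,1],
])

```text
time: 2.3
eef_pos: [0.5089, 0.2822, 0.3011]
tcp_rot: [0.705, 0.709, -0.0, 0.0]
contact_force: [-0.2, 0.3, 0.6]
opening: 1.001
finger_force: 0.0
```

```bash
python3 - <<'E'
from h import *
s,im=snap('wrist','w2.png'); print(s['time'],s['eef_pos'],yaw(s))
g=cv2.cvtColor(im,cv2.COLOR_RGB2GRAY)
sm=proj((.595,.289,.005),s).astype(int); print(sm,proj((.472,.29,.056),s))
print('small',comp('wrist',g<62,sm,.009,s))
E
```

```text
2.3 [0.50885345 0.28222605 0.30110745] 90.36835025746397
[349 158] [250. 164.]
small (array([0.5287, 0.1739, 0.8622, 0.5845, 0.318 ]), array([0.5164, 0.211 , 0.5777, 0.8671]))
```

View pics/w2.png

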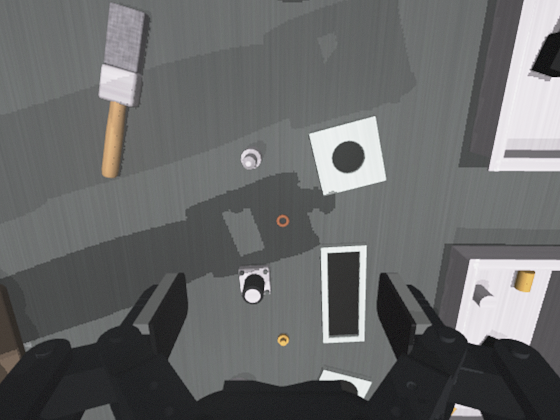

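The nozzle is at (251,159) with its tip towards (249,164). The small pocket is at (348,157). The solenoid is at (254,283).

```bash
python3 - <<'E'
from h import *
g=cv2.cvtColor(cv2.imread('pics/w2.png'),cv2.COLOR_BGR2GRAY); s=ctrl.get_state()
print(g[157,348],g[157,325:375:2])
print('small',comp('wrist',(g<100),(348,157),.009,s))
print('noz',comp('wrist',g>150,(252,152),.024,s), g[152,235:268:2],g[145:178:2,251])
print('axis', ray('wrist',(250,164),.056,s),ray('wrist',(251,158),.02,s))
print(go((.470,.29,.10),90),go((.470,.29,.037),90))
E
```

```text
71 [236 238 237 210  65  70  70  70  71  70  67  70  67  67  66  65  69  67
  64  74 215 235 234 235 233]
small (array([5.93900e-01, 2.90100e-01, 3.97000e-02, 3.86000e-02, 4.74639e+01]), array([0.5938, 0.29  , 0.0385, 0.0389]))
noz (array([0.4701, 0.2899, 0.0238, 0.0237, 0.2104]), array([0.47  , 0.2899, 0.0241, 0.0245])) [116 117 119 114 208 223 225 194 197 208 204 204 101 101 107 110 118] [108 109 183 207 151 110 170 197 191 197 183 167 137 117 116 117 118]
axis [0.47244381 0.2894311  0.056     ] [0.47044089 0.28993397 0.02      ]
(array([ 0.009 , -0.0394,  0.2012]), np.float64(0.3)) (array([ 0.009 , -0.0394,  0.2642]), np.float64(0.3))
```

>>> send_rows([
  [0.008,-0.039,0.05,0,0],
  [0.008,-0.039,0.1,0,0],
  [0.008,-0.039,0.15,0,0],
  [0.008,-0.039,0.2,0,0],
  [0.008,-0.039,0.24,0,0],
  [0.008,-0.039,0.264,0,0],
  [0.008,-0.039,0.264,0,0],
  [0.008,-0.039,0.264,0,-1],
  [0.008,-0.039,0.264,0,-1],
  [0.008,-0.039,0.264,0,-1],
  [0.008,-0.039,0.264,0,-1],
  [0.008,-0.039,0.264,0,-1],
], squeeze=50)

```text
time: 3.55
eef_pos: [0.473, 0.2889, 0.0398]
tcp_rot: [0.706, 0.708, 0.002, 0.001]
contact_force: [-0.3, -0.2, 6.3]
opening: 0.158
finger_force: 49.4
```

>>> send_rows([
  [0,0,-0.02,0,-1],
  [0,0,-0.05,0,-1],
  [0,0.04,-0.05,0,-1],
  [0,0.08,-0.05,0,-1],
  [0,0.121,-0.05,0,-1],
  [0,0.121,-0.05,0,-1],
  [0,0.121,-0.05,0,-1],
])

```text
time: 4.25
eef_pos: [0.5922, 0.2884, 0.0867]
tcp_rot: [0.707, 0.708, -0.001, -0.0]
contact_force: [0.2, -0.3, -0.9]
opening: 0.159
finger_force: 49.1
```

```bash
python3 - <<'E'
from h import *
s,im=snap('wrist','w3.png'); print(s['time'],s['eef_pos'],yaw(s),s['opening'],s['contact_force'],s['finger_force'])
a,_=snap('side','s3.png'); c=cv2.imread('pics/side0.png')
im2=cv2.imread('pics/s3.png')[60:200,160:340]
cv2.imwrite('pics/c3.png',np.hstack([cv2.resize(im2,(514,400)),cv2.resize(cv2.imread('pics/w3.png')[200:,180:400],(286,400))]))
E
```

```text
4.25 [0.59223651 0.28837645 0.08673969] 90.07848151694945 0.15884567380265183 [ 0.24751608 -0.34272863 -0.85372097] 49.14700621119664
```

View pics/c3.png

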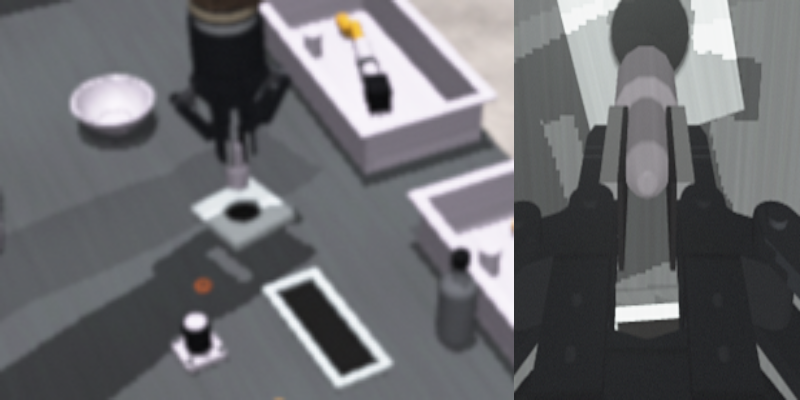

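The nozzle is held upright above the small pocket, so I lower it and release.

>>> send_rows([
  [0,0.001,0.03,0,-1],
  [0,0.001,0.038,0,-1],
  [0,0.001,0.042,0,-1],
  [0,0.001,0.043,0,-1],
  [0,0.001,0.043,0,-1],
])

```text
time: 4.85
eef_pos: [0.5934, 0.2889, 0.0452]
tcp_rot: [0.706, 0.708, 0.0, 0.0]
contact_force: [0.5, -0.2, -1.1]
opening: 0.161
finger_force: 49.2
```

>>> send_rows([
  [0,0,0.002,0,-1],
  [0,0,0.002,0,-1],
  [0,0,0.002,0,-1],
])

```text
time: 5.15
eef_pos: [0.5936, 0.2888, 0.0429]
tcp_rot: [0.706, 0.708, 0.0, 0.0]
contact_force: [0.0, -0.3, 0.2]
opening: 0.166
finger_force: 49.3
```

>>> send_rows([
  [0,0,0.001,0,-0.3],
  [0,0,0.001,0,0],
  [0,0,0,0,0.1],
  [0,0,-0.03,0,0.1],
  [0,0,-0.07,0,0.1],
  [0,0,-0.11,0,0.1],
  [-0.05,-0.04,-0.11,0,0.1],
  [-0.1,-0.08,-0.11,0,0.1],
  [-0.14,-0.11,-0.11,0,0.1],
  [-0.181,-0.123,-0.11,0,0.1],
  [-0.181,-0.123,-0.11,0,0.1],
  [-0.181,-0.123,-0.11,0,0.1],
])

```text
time: 6.35
eef_pos: [0.4696, 0.1056, 0.1525]
tcp_rot: [0.707, 0.707, -0.0, 0.0]
contact_force: [-0.9, 0.3, 0.4]
opening: 0.551
finger_force: 0.0
```

```bash
python3 - <<'E'
from h import *
s,im=snap('wrist','w4.png'); print(s['time'],s['eef_pos'],yaw(s),s['opening'],s['contact_force'])
print('sol top at expected',proj((.4698,.1095,.046),s),proj((.594,.29,.003),s))
print(go((.4698,.1095,.028),90))
E
```

```text
6.35 [0.46957667 0.1056395  0.15245685] 89.93730917437202 0.5510719526131063 [-0.85510515  0.3357756   0.35846224]
sol top at expected [283. 205.] [457. -56.]
(array([ 0.0028, -0.0009,  0.1248]), np.float64(-0.0))
```

View pics/w4.png

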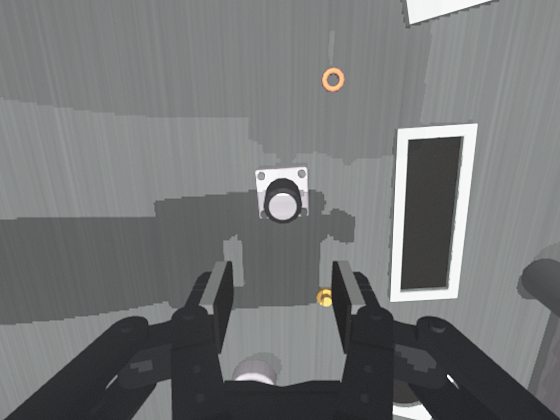

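The solenoid's top is at (283,205), exactly as predicted. I'll grasp it.

>>> send_rows([
  [0.003,-0.001,0.05,0,0.1],
  [0.003,-0.001,0.09,0,0.1],
  [0.003,-0.001,0.115,0,0.1],
  [0.003,-0.001,0.126,0,0.1],
  [0.003,-0.001,0.126,0,0.1],
  [0.003,-0.001,0.126,0,-0.5],
  [0.003,-0.001,0.126,0,-1],
  [0.003,-0.001,0.126,0,-1],
  [0.003,-0.001,0.126,0,-1],
  [0.003,-0.001,0.126,0,-1],
], squeeze=50)

```text
time: 7.4
eef_pos: [0.4712, 0.1106, 0.028]
tcp_rot: [0.706, 0.708, 0.001, 0.001]
contact_force: [0.2, 0.7, 5.4]
opening: 0.338
finger_force: 50.1
```

>>> send_rows([
  [0,0,-0.03,0,-1],
  [0,0,-0.075,0,-1],
  [-0.03,0.01,-0.11,0,-1],
  [-0.08,0.03,-0.12,-4,-1],
  [-0.13,0.04,-0.12,-4,-1],
  [-0.18,0.05,-0.12,-4,-1],
  [-0.23,0.06,-0.12,-4,-1],
  [-0.28,0.08,-0.12,-4,-1],
  [-0.33,0.09,-0.12,-4,-1],
  [-0.38,0.1,-0.12,-4,-1],
  [-0.43,0.11,-0.12,-4,-1],
  [-0.47,0.11,-0.12,-4,-1],
])

```text
time: 8.6
eef_pos: [0.5802, -0.357, 0.1453]
tcp_rot: [0.681, 0.732, -0.0, -0.001]
contact_force: [1.0, 0.2, -1.3]
opening: 0.338
finger_force: 49.7
```

>>> send_rows([
  [0,0,0,0,-1],
  [0,0,0,0,-1],
])

```text
time: 8.8
eef_pos: [0.5793, -0.3562, 0.1449]
tcp_rot: [0.682, 0.731, 0.0, -0.001]
contact_force: [-0.0, 1.0, -0.6]
opening: 0.332
finger_force: 49.8
```

```bash
python3 - <<'E'
from h import *
s,im=snap('wrist','w5.png'); print(s['time'],s['eef_pos'],yaw(s),s['opening'],s['contact_force'])
print(proj((.611,-.308,.009),s),proj((.44,-.281,.054),s))
E
```

```text
8.8 [ 0.579319   -0.35619838  0.1449236 ] 93.98298174751869 0.33212945342426403 [-0.04871752  0.98932705 -0.55872372]
[326. 145.] [73. 93.]
```

View pics/w5.png

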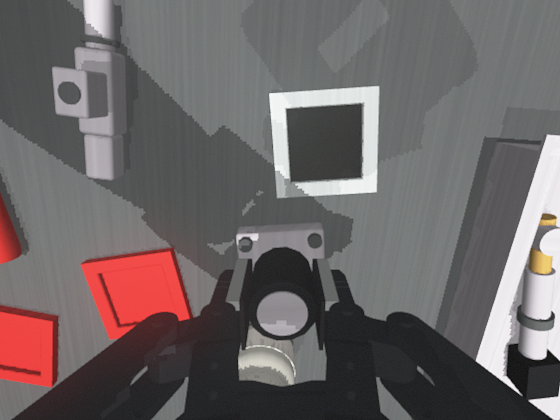

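The pocket is at (325,142) and the held flange edge is nearly parallel to its sides. The body's block is at (70,91), left of the body's axis because the camera sees it at an angle. I'll measure both.

```bash
python3 - <<'E'
from h import *
g=cv2.cvtColor(cv2.imread('pics/w5.png'),cv2.COLOR_BGR2GRAY); s=ctrl.get_state()
r=comp('wrist',g<100,(325,142),.009,s); print('sq',r); print(go((r[0][0],r[0][1],.14),94,s))
# body: block top corners at z=.054 ; lower body tail end & collar
T=[ray('wrist',p,.054,s) for p in ((53,67),(85,66),(89,116),(60,118))]; print(np.round(T,4),np.mean(T,0))
for p in ((86,172),(122,177),(118,97),(86,20),(113,20)): print(p,ray('wrist',p,.013,s))
E
```

```text
sq (array([ 0.6099, -0.3063,  0.0586,  0.0588,  8.0959]), array([ 0.6101, -0.3061,  0.0681,  0.0684]))
(array([0.0463, 0.0338, 0.0051]), np.float64(0.1))
[[ 0.4293 -0.2651  0.054 ]
 [ 0.4493 -0.2632  0.054 ]
 [ 0.4484 -0.2934  0.054 ]
 [ 0.4293 -0.2961  0.054 ]] [ 0.43905611 -0.27944855  0.054     ]
(86, 172) [ 0.41815381 -0.34190699  0.013     ]
(122, 177) [ 0.44708629 -0.34403039  0.013     ]
(118, 97) [ 0.44913237 -0.28163439  0.013     ]
(86, 20) [ 0.43089286 -0.2309436   0.013     ]
(113, 20) [ 0.45002562 -0.22960367  0.013     ]
```

>>> send_rows([
  [0.047,0.034,0.02,0,-1],
  [0.047,0.034,0.06,0,-1],
  [0.047,0.034,0.095,0,-1],
  [0.047,0.034,0.108,0,-1],
  [0.047,0.034,0.112,0,-1],
  [0.047,0.034,0.115,0,-1],
  [0.047,0.034,0.115,0,-1],
])

```text
time: 9.55
eef_pos: [0.612, -0.3069, 0.0334]
tcp_rot: [0.681, 0.732, 0.0, 0.002]
contact_force: [-0.8, 0.8, -1.0]
opening: 0.336
finger_force: 49.8
```

>>> send_rows([
  [0,0,0.002,0,-1],
  [0,0,0.002,0,-1],
  [0,0,0.002,0,-1],
])

```text
time: 9.85
eef_pos: [0.6118, -0.3071, 0.0311]
tcp_rot: [0.681, 0.732, 0.0, 0.002]
contact_force: [0.3, -0.7, 2.8]
opening: 0.338
finger_force: 50.1
```

>>> send_rows([
  [0,0,0,0,-0.1],
  [0,0,0,0,0.1],
  [0,0,0,0,0.2],
  [0,0,-0.03,0,0.2],
  [0,0,-0.07,0,0.2],
  [0,0,-0.11,0,0.2],
  [0.01,-0.05,-0.11,2,0],
  [0.02,-0.1,-0.11,5,0],
  [0.03,-0.15,-0.11,5,0],
  [0.04,-0.171,-0.11,5,0],
  [0.04,-0.171,-0.11,5,0],
  [0.04,-0.171,-0.11,5,0],
])

```text
time: 11.05
eef_pos: [0.4376, -0.2787, 0.1398]
tcp_rot: [0.713, 0.701, 0.0, 0.001]
contact_force: [0.7, 1.1, 0.3]
opening: 0.496
finger_force: 0.0
```

```bash
python3 - <<'E'
from h import *
s,im=snap('wrist','w6.png'); print(s['time'],s['eef_pos'],yaw(s),s['opening'],s['contact_force'])
print(go((.439,-.2795,.037),89))
g=cv2.cvtColor(im,cv2.COLOR_RGB2GRAY); print(proj((.439,-.2795,.054),s),[proj((.439+a,-.2795+b,.054),s) for a in(-.011,.011) for b in (-.015,.015)])
E
```

```text
11.05 [ 0.43763688 -0.27867287  0.13975433] 89.09432249637388 0.4961809058269556 [0.74743664 1.07130241 0.30387214]
(array([-0.0004,  0.0005,  0.103 ]), np.float64(0.1))
[284. 221.] [array([269., 240.]), array([268., 201.]), array([300., 240.]), array([300., 200.])]
```

View pics/w6.png

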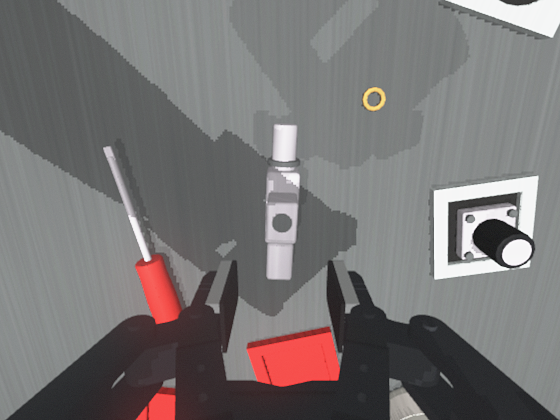

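The solenoid sits in its pocket at (490,235). The body's block is at (282,222), and its axis leans about 3° to the right, so its yaw is about 86°. I'll grasp it with a 3° turn.

>>> send_rows([
  [-0.001,0,0.04,3,0],
  [-0.001,0,0.08,3,0],
  [-0.001,0,0.096,3,0],
  [-0.001,0,0.102,3,0],
  [-0.001,0,0.102,3,0],
  [-0.001,0,0.102,3,-0.5],
  [-0.001,0,0.102,3,-1],
  [-0.001,0,0.102,3,-1],
  [-0.001,0,0.102,3,-1],
  [-0.001,0,0.102,3,-1],
  [-0.001,0,0.102,3,-1],
], squeeze=80)

```text
time: 12.2
eef_pos: [0.4386, -0.2806, 0.039]
tcp_rot: [0.731, 0.683, 0.0, 0.002]
contact_force: [-0.7, -0.8, 5.4]
opening: 0.237
finger_force: 79.7
```

>>> send_rows([
  [0,0,-0.03,0,-1],
  [0,0,-0.07,0,-1],
  [0.02,0.01,-0.1,0,-1],
  [0.06,0.04,-0.1,-2,-1],
  [0.1,0.06,-0.1,-4,-1],
  [0.145,0.08,-0.1,-6,-1],
  [0.19,0.1,-0.1,-8,-1],
  [0.235,0.12,-0.1,-8,-1],
  [0.28,0.137,-0.1,-8,-1],
  [0.325,0.137,-0.1,-8,-1],
  [0.36,0.137,-0.1,-8,-1],
  [0.374,0.137,-0.1,-8,-1],
])

```text
time: 13.4
eef_pos: [0.5976, 0.0878, 0.1352]
tcp_rot: [0.68, 0.733, -0.001, -0.002]
contact_force: [0.4, -0.5, -4.0]
opening: 0.24
finger_force: 79.7
```

>>> send_rows([
  [0,0,0,0,-1],
  [0,0,0,0,-1],
])

```text
time: 13.6
eef_pos: [0.5986, 0.0839, 0.1362]
tcp_rot: [0.681, 0.732, -0.001, -0.001]
contact_force: [-0.2, -0.1, -4.2]
opening: 0.241
finger_force: 79.7
```

```bash
python3 - <<'E'
from h import *
s,im=snap('wrist','w7.png'); print(s['time'],s['eef_pos'],yaw(s),s['opening'],s['contact_force'])
print(go((.601,.083,.042),93.8), [proj((.601+a*.9978-b*.066,.084+b*.9978+a*.066,.009),s) for a in(-.032,.032) for b in (-.082,.082)])
E
```

```text
13.6 [0.59861365 0.08385147 0.13622425] 94.14168159753974 0.2405684893094784 [-0.15691622 -0.07357855 -4.160311  ]
(array([-0.0004,  0.0023,  0.0945]), np.float64(0.3)) [array([249., 288.]), array([243.,  97.]), array([320., 289.]), array([329.,  97.])]
```

View pics/w7.png

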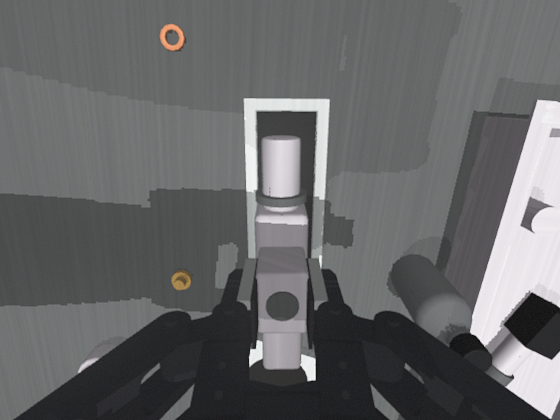

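The far plate corners at (245,100) and (329,99) match the prediction, and the body is parallel to the nest. I lower it.

>>> send_rows([
  [-0.001,0.002,0.04,0,-1],
  [-0.001,0.002,0.075,0,-1],
  [-0.001,0.002,0.087,0,-1],
  [-0.001,0.002,0.092,0,-1],
  [-0.001,0.002,0.094,0,-1],
  [-0.001,0.002,0.095,0,-1],
  [-0.001,0.002,0.095,0,-1],
])

```text
time: 14.35
eef_pos: [0.6029, 0.0834, 0.0442]
tcp_rot: [0.681, 0.732, 0.001, 0.001]
contact_force: [0.4, -0.5, -3.7]
opening: 0.242
finger_force: 79.4
```

>>> send_rows([
  [0,0,0.002,0,-1],
  [0,0,0.002,0,-1],
  [0,0,0.002,0,-1],
])

```text
time: 14.65
eef_pos: [0.6028, 0.0836, 0.0421]
tcp_rot: [0.681, 0.732, 0.001, 0.001]
contact_force: [-0.7, 1.1, 3.1]
opening: 0.235
finger_force: 80.5
```

>>> send_rows([
  [0,0,0,0,-0.3],
  [0,0,0,0,0],
  [0,0,0,0,0.1],
  [0,0,-0.03,0,0.1],
  [0,0,-0.07,0,0.3],
  [0,0,-0.115,0,0.5],
  [-0.035,-0.035,-0.115,2,0.5],
  [-0.07,-0.07,-0.115,4,0.5],
  [-0.105,-0.105,-0.115,4,0.5],
  [-0.14,-0.14,-0.115,4,0.5],
  [-0.173,-0.177,-0.115,4,0.5],
  [-0.173,-0.177,-0.115,4,0.5],
])

```text
time: 15.85
eef_pos: [0.4343, -0.1046, 0.1548]
tcp_rot: [0.708, 0.706, -0.001, -0.0]
contact_force: [0.6, 0.9, -0.6]
opening: 0.752
finger_force: 0.0
```

>>> send_rows([
  [0,0,0,0,0.5],
  [0,0,0,0,0.5],
])

```text
time: 16.05
eef_pos: [0.4381, -0.1014, 0.1556]
tcp_rot: [0.706, 0.708, 0.0, 0.0]
contact_force: [0.2, 0.8, 0.1]
opening: 0.75
finger_force: 0.0
```

```bash
python3 - <<'E'
from h import *
s,im=snap('wrist','w8.png'); print(s['time'],s['eef_pos'],yaw(s),s['opening'],s['contact_force'])
print(proj((.438,-.1015,.054),s),proj((.6047,-.104,.009),s),go((.438,-.1015,.031),90))
E
```

```text
16.05 [ 0.43809249 -0.1013972   0.15562951] 90.1511215173441 0.7500331738892229 [0.19572236 0.8470756  0.13749231]
[282. 212.] [471. 198.] (array([-0.0004, -0.0003,  0.1246]), np.float64(0.2))
```

View pics/w8.png

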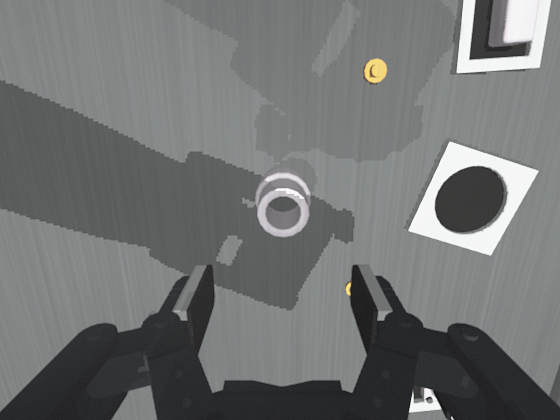

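The nut's top is at (283,212) and the large pocket at (470,199). Both match the predictions, so I grasp the nut.

>>> send_rows([
  [0,0,0.05,0,0.5],
  [0,0,0.09,0,0.5],
  [0,0,0.115,0,0.5],
  [0,0,0.124,0,0.5],
  [0,0,0.124,0,0.5],
  [0,0,0.124,0,0],
  [0,0,0.124,0,-0.5],
  [0,0,0.124,0,-1],
  [0,0,0.124,0,-1],
  [0,0,0.124,0,-1],
], squeeze=60)

```text
time: 17.1
eef_pos: [0.439, -0.1022, 0.0335]
tcp_rot: [0.706, 0.708, 0.001, 0.002]
contact_force: [0.1, 1.7, 5.3]
opening: 0.485
finger_force: 60.6
```

>>> send_rows([
  [0,0,-0.02,0,-1],
  [0,0,-0.05,0,-1],
  [0,0.04,-0.05,0,-1],
  [0,0.08,-0.05,0,-1],
  [-0.002,0.12,-0.05,0,-1],
  [-0.002,0.15,-0.05,0,-1],
  [-0.002,0.166,-0.05,0,-1],
  [-0.002,0.166,-0.05,0,-1],
  [-0.002,0.166,-0.025,0,-1],
  [-0.002,0.166,-0.012,0,-1],
  [-0.002,0.166,-0.006,0,-1],
  [-0.002,0.166,-0.005,0,-1],
])

```text
time: 18.3
eef_pos: [0.6023, -0.1032, 0.0366]
tcp_rot: [0.706, 0.708, -0.001, -0.001]
contact_force: [-3.4, 1.1, 3.7]
opening: 0.478
finger_force: 62.2
```

>>> send_rows([
  [0,0,0.001,0,-1],
  [0,0,0.002,0,-1],
  [0,0,0.002,0,-1],
])

```text
time: 18.6
eef_pos: [0.6025, -0.1032, 0.0365]
tcp_rot: [0.706, 0.708, -0.001, -0.001]
contact_force: [-6.8, 2.2, 10.1]
opening: 0.478
finger_force: 63.1
```

It is on the floor. I release it and retreat.

>>> send_rows([
  [0,0,-0.001,0,-0.2],
  [0,0,-0.001,0,0.2],
  [0,0,-0.001,0,0.5],
  [0,0,-0.03,0,0.5],
  [0,0,-0.08,0,0.5],
  [0,0,-0.13,0,0.5],
  [-0.03,-0.03,-0.18,0,0.5],
  [-0.06,-0.06,-0.23,0,0.5],
  [-0.07,-0.08,-0.27,0,0.5],
  [-0.07,-0.08,-0.27,0,0.5],
  [-0.07,-0.08,-0.27,0,0.5],
  [-0.07,-0.08,-0.27,0,0.5],
])

```text
time: 19.8
eef_pos: [0.5237, -0.1737, 0.3044]
tcp_rot: [0.707, 0.708, 0.0, 0.001]
contact_force: [-0.3, 0.1, -0.9]
opening: 0.753
finger_force: 0.0
```

```bash
python3 - <<'E'
from h import *
s,im=snap('wrist','w9.png'); print(s['time'],s['eef_pos'],s['contact_force'])
snap('scene','s9.png'); a=cv2.imread('pics/s9.png')[190:360,180:430]
cv2.imwrite('pics/c9.png',np.hstack([cv2.resize(a,(470,320)),cv2.resize(cv2.imread('pics/w9.png')[:380,100:450],(295,320))]))
E
```

```text
19.8 [ 0.52366691 -0.17370413  0.30442285] [-0.30169367  0.12794209 -0.92397378]
```

View pics/c9.png

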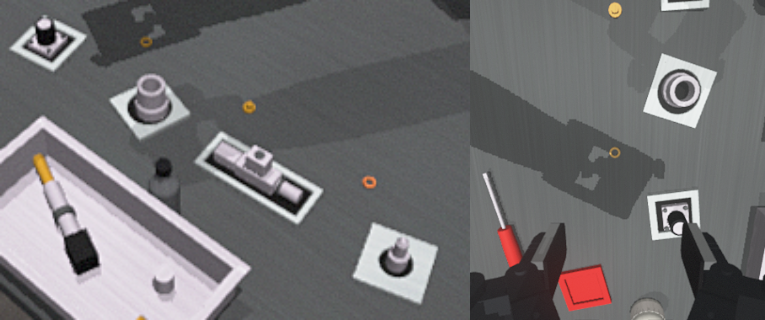

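All four parts sit in their nests and the bottle is standing. The x force during the nut placement was odd, so I check its centring numerically.

```bash
python3 - <<'E'
from h import *
im=cv2.imread('pics/w9.png'); g=cv2.cvtColor(im,cv2.COLOR_BGR2GRAY); s=ctrl.get_state()
c=proj((.6035,-.1035,.057),s).astype(int); p=proj((.6047,-.104,.009),s).astype(int); print(c,p)
v=g[c[1]-45:c[1]+40,c[0]-50:c[0]+45]
cv2.imwrite('pics/c10.png',cv2.resize(im[c[1]-50:c[1]+50,c[0]-60:c[0]+60],None,fx=5,fy=5)); print('crop origin',c-[60,50])
E
```

```text
[356 109] [349 108]
crop origin [296  59]
```

View pics/c10.png

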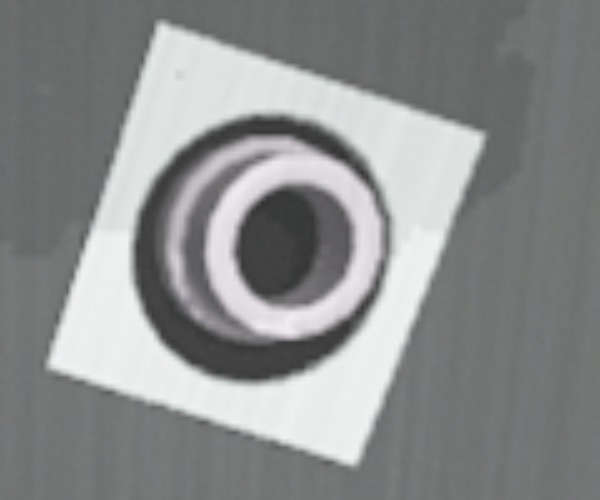

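The nut's ring centre is at (355,108) and the pocket centre at (348,109), both within 1 px of the prediction. The gaps show it sits flat and centred to about 2 mm.

```bash
python3 -c "
from h import *
print(ctrl.sign_off())"
```

```text
the job is handed in; nothing more can be done
None
```

All four parts are set in their matching nests, the oil bottle is still standing, and the job was handed in at about 20 s of the 88 s allowed; sign-off returned no verdict.

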